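# Scrape the plaster slab clean and park the scraper

### The job

Take the red-handled scraper and wipe all four dry clay chips off the white plaster slab into the grey scrap tray beside it, without the gripper or arm touching the chips. Then stand the scraper upright in the yellow free place of the tool row on the low shelf, side by side with the other two and in line with the marking. Leave the other two scrapers and the squat clay bottle standing where they are.

Things in the scene. Friction and masses are not known exactly. Their poses are not given: they have to be found in the camera images.
- slab: Fixed white plaster slab in a wooden frame, flush on top: 280 mm along its own x, 260 mm along its own y, its flat top 60 mm above the table, with no rim. Origin: at table level under the slab's centre. Its yaw gives the direction of x and y. Joined to its -y edge (y = -130 mm, the robot's right) is an open grey scrap tray, lower than the slab, reaching from y = -130 to y = -268 mm.
- slab_top (a point): Centre of the slab's top face, axes as the slab.
- tray_floor (a point): Centre of the scrap tray's inner floor, 6 mm above the table and 54 mm below the slab's top, axes as the slab. The inside of the tray is 284 mm along x (+-142 mm) and 130 mm along y (+-65 mm); its +y side is the side of the slab itself, the other three walls are 50 mm high above the table and 8 mm thick, so a tool passing at slab-top height clears them.
- chip1: Dark red-brown dry clay chip, an irregular flat piece about 60 x 40 mm and 14 mm thick, lying flat on the plaster slab, any yaw. Origin: about the middle of its underside (z = its thickness direction).
- chip2: Dark red-brown dry clay chip, an irregular flat piece about 56 x 40 mm and 14 mm thick, lying flat on the plaster slab, any yaw. Origin: about the middle of its underside (z = its thickness direction).
- chip3: Dark red-brown dry clay chip, an irregular flat piece about 62 x 40 mm and 14 mm thick, lying flat on the plaster slab, any yaw. Origin: about the middle of its underside (z = its thickness direction).
- chip4: Dark red-brown dry clay chip, an irregular flat piece about 58 x 40 mm and 14 mm thick, lying flat on the plaster slab, any yaw. Origin: about the middle of its underside (z = its thickness direction).
- scraper: The scraper block to use, with a red handle, standing on the table left of the slab. A straight foot 160 mm long (its x), 30 mm thick (its y; steel strip 12 mm high), wooden above to 38 mm high and 26 mm thick; on its middle an upright red handle 60 mm along x, 24 mm thick along y, from 38 to 110 mm height. Origin: centre of its underside, z up. Same both ways round. About 0.28 kg.
- slot: The free place in the tool row: a thin yellow rectangle, 168 x 42 mm, painted on the low wooden shelf on the robot's right. Origin: its centre, at the shelf's surface, 30 mm above the table; x along its length (the way a parked scraper's length lies). Any of the three places of the row may be the free one.
- shelf: Fixed low wooden tool shelf, 280 mm along its x, 190 mm along y, top 30 mm above the table. Origin: centre of its underside. Its three tool places lie side by side at x = -87, 0, +87 mm, each tool with its length along the shelf's y.
- scraper_b: Dark-wood-handled scraper block of the same shape as the red one (160 x 30 mm foot, 110 mm tall), standing in its place in the tool row on the shelf; to be left alone. Origin: centre of its underside, x along its length.
- scraper_c: Green-handled scraper block of the same shape as the red one (160 x 30 mm foot, 110 mm tall), standing in its place in the tool row on the shelf; to be left alone. Origin: centre of its underside, x along its length.
- bottle_pot: Squat unfired clay bottle, 92 mm in diameter, 108 mm high, standing on the table beyond the red scraper; to be left alone. Origin: centre of its underside.
Mind the look-alikes: they are no part of the job. Leave any blue or purple look-alike of the scraper alone.

How it is judged:
By the outcome, as a careful person would: the job done as asked, in the order asked, and still so for the second after the job is handed in, with the robot touching nothing.
It also fails if it takes over 51 s, if anything falls off the work surface, if the arm or the gripper's body presses on something with over 40 N, if the wrist force passes 120 N, or if a joint passes its speed limit or range.

### The arm

A 6-joint arm with a two-finger parallel gripper is mounted at the origin on the work surface. World frame = base frame: x ahead of the robot, y to its left, z up, the work surface at z = 0. Lengths are in m, angles in rad, forces in N, time in s.
With the tool pointing down it reaches from about 0.375 to 0.975 m from the base axis. Payload 3.8 kg.
Tool frame: the origin (TCP) lies on the centre line of the jaws, within the pads' length; the fingertips stand 25 mm ahead of it and the grasp point (between the pads) lies 6 mm ahead of it; z points along the fingers, y is the direction in which the jaws open and shut (so a half turn about z gives the same grasp; the last joint's range is limited). The gripper opens to 85 mm and grips with 20 to 120 N. Pads are 22 mm wide; open, the fingers measure 114 mm over their backs; the gripper's body (76 mm by 85 mm) begins 54 mm behind the grasp point. The pads swing forward as they close: fully open they stand 13 mm farther back than shut.
Start: joints at [-1.315, 0.264, 1.604, -0, 1.274, -0.037], TCP at [0.195, -0.646, 0.23] pointing down, gripper open.
Joint ranges: [-2.63, 2.63], [-0.94, 2.18], [0.31, 2.57], [-1.31, 4.45], [0, 2.66], [-2.55, 2.55]. Speed limits (rad/s): [2.57, 2.57, 3.14, 3.14, 3.14, 3.14].

### API

Orientations are given as a rotation vector (axis times angle).
In Python, from workcell import bot gives the robot as it stands.
- The arm moves only by the tool servo_tool, never from a script. Its argument "moves" is a list of rows, each a list of 3 entries, a list of its own where there are three numbers: the closure in counts, from 0 (fully open) to 255 (shut), then the shift along the tool's x, y, z in m, then the turn about the tool's z in rad. A call has exactly 8 rows; each row shifts and turns the pose as measured when the row begins, along the tool's axes as they then stand; what a row does not reach is not made up. A row lasts 1/12 s, in which the tool goes at most 41.7 mm and 7.16 degrees, less where a joint would pass 70% of its speed; a pose out of reach is approached as far as the arm can. A call is refused whole if a number of a shift passes 0.0417 or a number of a turn 0.125, either way. A call with a gripper value outside its range is refused whole. The fingers move at their own pace and stop on an object; "newtons" is the grip in N (left out, the last holds). Time passes only in rows, so rows that do not move let the fingers close, or fill a call up. It gives the time, the measured TCP pose, the force and the opening at its end, in the units of the state.
- bot.read_state(): the state, without advancing time (a new reading comes with each control period).
- bot.read_camera(name): name is "scene" or "top"; returns a dict with "pixels" (420x560x3 uint8, red, green, blue), "depth" (420x560 float32, m along the optical axis (not along the pixel's ray), 0 where there is no reading), "intrinsics" (3x3 intrinsics, pixels), "dist" ([k1, k2, p1, p2, k3] as OpenCV has them; the pictures are not rectified), "R" (3x3) and "t" (3): a world point X has camera coordinates R X + t. Camera axes: x right, y down, z forward; pixel columns grow to the right and rows downward; lengths in m; the calibration is good to about 2 mm. A picture is of the moment at which its call begins.
- bot.finish_job(): hands the job in, once; it reports no verdict.
The state is a dict: "time": time; "q": joint angles; "joint_vel": joint speeds; "joint_torque": joint torques, N m; "tool_pos": TCP position; "tcp_rot": TCP orientation; "wrist_force": force on the tool from outside, world axes, zero at the start; "torque": the same for the moment, N m; "width": opening from 0.0 (shut) to 1.0 (fully open).
Only numpy, scipy, OpenCV 4.12 (cv2) and the standard library are available. Lean on these libraries where they do the work, as an engineer would, in place of code of your own. Each camera call takes 0.05 s, during which the arm holds its last target.

## Working session

There is one attempt and no reset: what is moved stays moved. The work goes in short steps, Python scripts to look and compute and a tool call to move; the robot and the scene stay as the last step left them, time stands still between calls to the robot, and variables do not carry over. Pictures are saved under pics/ and viewed, and the job is handed in when it is done.

Besides the shell and the picture viewer there is one more tool, called as name([rows], argument=value, ...), one row to a line, values as JSON. servo_tool: Moves the arm, as the interface text tells. Its arguments: {"type":"object","properties":{"moves":{"type":"array","items":{"type":"array"}},"newtons":{"type":"number"}},"required":["moves"]}

```bash
ls; mkdir -p pics
cat > h.py <<'E'
import numpy as np, cv2
from workcell import bot
def cam(n):
    return bot.read_camera(n)
def save(c,name,crop=None,scale=1):
    p=c['pixels'][:,:,::-1]
    if crop: r0,r1,c0,c1=crop; p=p[r0:r1,c0:c1]
    if scale!=1: p=cv2.resize(p,None,fx=scale,fy=scale,interpolation=cv2.INTER_CUBIC)
    cv2.imwrite('pics/'+name,p)
def rays(c,uv):
    uv=np.asarray(uv,float).reshape(-1,1,2)
    n=cv2.undistortPoints(uv,np.array(c['intrinsics']),np.array(c['dist'])).reshape(-1,2)
    d=np.c_[n,np.ones(len(n))]@np.array(c['R'])
    o=-np.array(c['R']).T@np.array(c['t'])
    return o,d
def onplane(c,uv,z):
    o,d=rays(c,uv); return o+d*((z-o[2])/d[:,2])[:,None]
def bydepth(c,uv):
    o,d=rays(c,uv); uv=np.asarray(uv).reshape(-1,2).astype(int)
    z=c['depth'][uv[:,1],uv[:,0]]; return o+d*z[:,None]
def cloud(c):
    h,w=c['depth'].shape
    u,v=np.meshgrid(np.arange(w),np.arange(h))
    P=bydepth(c,np.c_[u.ravel(),v.ravel()]).reshape(h,w,3)
    P[c['depth']==0]=np.nan
    return P
E
python3 - <<'E'
from h import *
for n in('scene','top'):
    c=cam(n); save(c,n+'0.png'); np.savez(n+'0.npz',**c)
    print(n,-np.array(c['R']).T@c['t'],c['R'],c['intrinsics'])
print(bot.read_state())
E
```

```text
pics
scene [0.8526378  0.54997985 0.98323654] [[-0.77161734  0.6360827   0.00234144]
 [ 0.52327356  0.63685541 -0.56621547]
 [-0.36165103 -0.43567646 -0.82425394]] [[423.761193     0.         281.63596903]
 [  0.         423.761193   205.99152384]
 [  0.           0.           1.        ]]
top [0.33017201 0.06858783 1.35935649] [[-0.00528587 -0.99995418 -0.00798118]
 [-0.99708431  0.00587794 -0.076081  ]
 [ 0.07612443  0.00755575 -0.9970697 ]] [[444.75251516   0.         275.35275017]
 [  0.         444.75251516 204.44855512]
 [  0.           0.           1.        ]]
{'time': 0.1, 'q': array([-1.31489644e+00,  2.64710048e-01,  1.60526366e+00,  1.04617496e-05,
        1.27369342e+00, -3.68975018e-02]), 'joint_vel': array([ 5.64175608e-04, -8.10127685e-04, -1.04273219e-03, -1.33401946e-03,
       -1.76419590e-03, -4.76399192e-05]), 'joint_torque': array([-3.38440896e-04, -5.16707897e+01, -3.68589807e+01, -6.34799221e-05,
        6.24001041e-03,  1.19881278e-05]), 'tool_pos': array([ 0.19465902, -0.6456193 ,  0.22875064]), 'tcp_rot': array([-3.10594614e+00, -4.57978186e-01,  3.40267476e-04]), 'wrist_force': array([-0.02876369,  0.52796909, -0.43646842]), 'torque': array([-0.02440561, -0.03530638,  0.00308305]), 'width': 1.0026086640548184}
```

View pics/scene0.png

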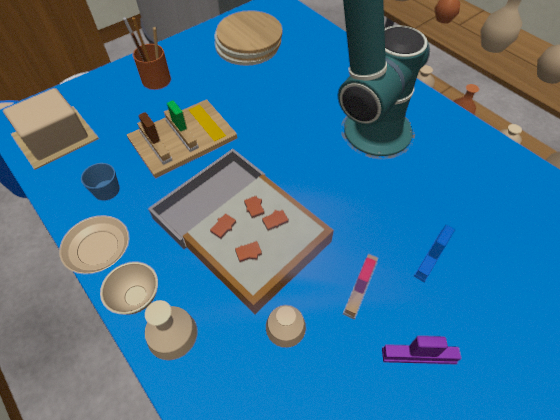

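View pics/top0.png

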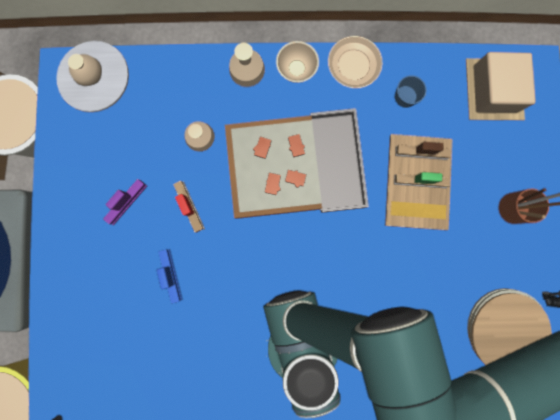

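The scene view shows the red-handled scraper at (363,285), with blue at (436,252) and purple at (422,350) as look-alikes. The dark scraper (150,125) and green one (178,115) stand on the shelf, and the yellow place is at (207,123). In the top view red is at (187,206), blue (168,276), purple (124,202), yellow (419,211), and the chips are at (262,147), (296,145), (273,184) and (295,178). I choose red and will check it in a crop.

```bash
cat > m.py <<'E'
from h import *
S=dict(np.load('scene0.npz'));T=dict(np.load('top0.npz'))
def hsv(c): return cv2.cvtColor(c['pixels'],cv2.COLOR_RGB2HSV)
def mask(c,k):
    H=hsv(c); h,s,v=[H[...,i].astype(int) for i in range(3)]
    if k=='red': return ((h>170)|(h<4))&(s>170)&(v>120)
    if k=='yellow': return (abs(h-25)<5)&(s>200)&(v>120)
    if k=='chip': return ((h<12)|(h>172))&(s>110)&(v>60)
    if k=='green': return (abs(h-65)<15)&(s>150)&(v>60)
    if k=='plaster': return (s<60)&(v>130)
if __name__=='__main__':
    save(S,'crop_s.png',(240,380,320,480),4); save(T,'crop_t.png',(90,250,80,280),4)
    save(T,'crop_t2.png',(90,250,210,470),3)
    for n,c in(('S',S),('T',T)):
        P=cloud(c)
        for k in('red','yellow','green','chip'):
            m=mask(c,k).astype(np.uint8)
            nn,l,st,ce=cv2.connectedComponentsWithStats(m)
            for i in range(1,nn):
                if st[i,4]>40:
                    p=P[l==i]; 
                    print(n,k,ce[i].round(1),st[i,4],np.nanmedian(p,0).round(3),'zmin/max',np.nanpercentile(p[:,2],[3,97]).round(3))
E
python3 m.py
```

```text
S red [369.7 261.7] 47 [0.412 0.336 0.11 ] zmin/max [0.106 0.113]
S yellow [206.8 122.7] 507 [ 0.415 -0.345  0.032] zmin/max [0.028 0.036]
S green [176.4 115.3] 289 [ 0.508 -0.338  0.125] zmin/max [0.079 0.143]
S chip [446.8   9.6] 423 [-0.895 -0.388 -0.117] zmin/max [-0.172 -0.087]
S chip [152.5  67.8] 874 [ 0.433 -0.623  0.072] zmin/max [0.011 0.112]
S chip [468.   98.5] 315 [-0.915 -0.13  -0.487] zmin/max [-0.528 -0.413]
S chip [253.9 205.9] 252 [0.51  0.023 0.075] zmin/max [0.071 0.079]
S chip [274.8 218.9] 274 [0.493 0.09  0.076] zmin/max [0.072 0.079]
S chip [222.7 225.1] 300 [0.605 0.02  0.074] zmin/max [0.071 0.078]
S chip [248. 251.] 319 [0.6   0.12  0.074] zmin/max [0.071 0.077]
T chip [295.9 145.3] 224 [0.602 0.017 0.073] zmin/max [0.069 0.078]
T chip [261.9 147.3] 212 [0.597 0.117 0.074] zmin/max [0.069 0.078]
T chip [431.8 146.4] 129 [ 0.585 -0.362  0.139] zmin/max [0.132 0.144]
T chip [295.2 177.8] 203 [0.506 0.019 0.073] zmin/max [0.069 0.079]
T chip [272.4 183.5] 212 [0.488 0.088 0.074] zmin/max [0.069 0.078]
T chip [518.6 208. ] 781 [ 0.411 -0.625  0.062] zmin/max [0.004 0.11 ]
T chip [184.5 204.5] 239 [0.428 0.337 0.107] zmin/max [0.051 0.113]
```

Run:
```python
from h import *
for n in('S','T'): pass
c=dict(np.load('top0.npz'))
print(c['depth'][200,100],cloud(c)[200,100],cloud(c)[100,200],c['dist'])
```

```text
1.3738322 [ 0.45150659  0.62666381 -0.00502056] [ 7.64835678e-01  3.14156268e-01 -1.80596446e-04] [-0.07046263  0.          0.          0.          0.        ]
```

View pics/crop_s.png

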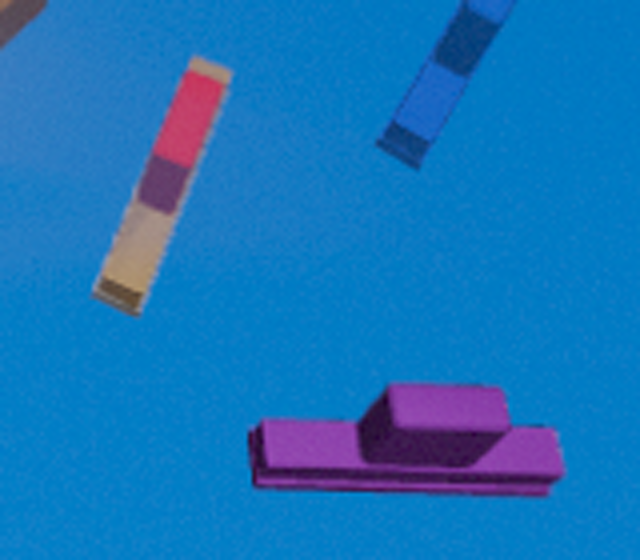

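View pics/crop_t2.png

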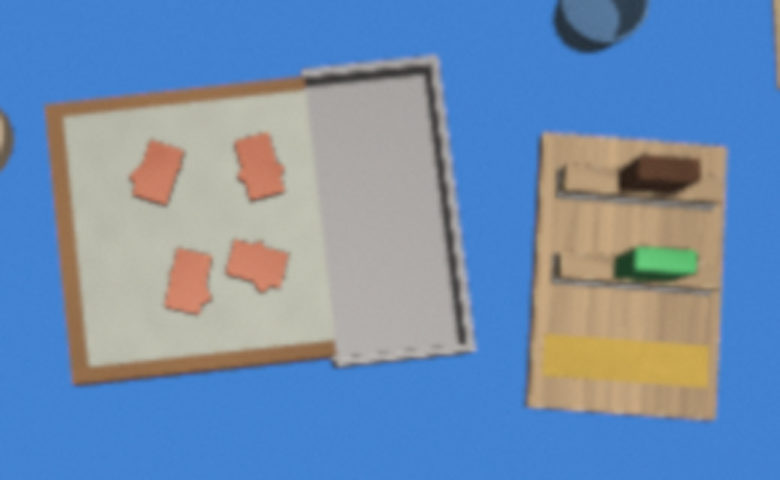

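Run:
```python
from m import *
H=hsv(T); 
for uv in [(184,205),(193,220),(180,188),(419,211),(270,165),(340,160),(231,150)]: print(uv,T['pixels'][uv[1],uv[0]],H[uv[1],uv[0]])
for n,c in(('S',S),('T',T)):
    P=cloud(c); x,y,z=P[...,0],P[...,1],P[...,2]
    H=hsv(c); s=H[...,1]; h=H[...,0]
    notblue=~((abs(h.astype(int)-106)<12)&(s>150))
    roi=(x>.28)&(x<.56)&(y>.24)&(y<.45)
    # slab top rect
    def rect(m,z0,name):
        m=m.astype(np.uint8); nn,l,st,ce=cv2.connectedComponentsWithStats(m)
        i=1+np.argmax(st[1:,4]); ys,xs=np.where(l==i)
        p=onplane(c,np.c_[xs,ys],z0)[:,:2]
        r=cv2.minAreaRect(p.astype(np.float32)*1000)
        pc=p.mean(0);w,v=np.linalg.eigh(np.cov((p-pc).T));a=np.degrees(np.arctan2(v[1,1],v[0,1]))
        print(n,name,len(p),'rect c',np.round(r[0],1),'size',np.round(r[1],1),'ang',round(r[2],1),'mean',pc.round(4)*1000,'pca',round(a,1),'zmed',np.nanmedian(z[l==i]).round(4))
    rect((z>.055)&(z<.068)&notblue&(x>.38)&(x<.75)&(y<.27)&(y>-.12),.06,'slabtop')
    rect(roi&(z>.10)&(z<.12),.11,'handletop')
    rect(roi&(z>.030)&(z<.045),.038,'foottop')
    rect(roi&(z>.008)&(z<.12),.038,'all')
    yel=(abs(h.astype(int)-24)<6)&(s>190)&(x>.3)&(x<.6)&(y<-.2)&(y>-.5)
    rect(yel,.03,'yellow')
    rect((z>.022)&(z<.036)&(x>.3)&(x<.75)&(y<-.18)&(y>-.5)&notblue,.03,'shelf')
    rect((z>.1)&(z<.12)&(x>.5)&(y<.35)&(y>.2),.108,'bottle')
```

```text
(184, 205) [221  85  80] [  1 163 221]
(193, 220) [177 149 116] [ 16  88 177]
(180, 188) [184 156 121] [ 17  87 184]
(419, 211) [199 164  79] [ 21 154 199]
(270, 165) [186 186 171] [ 30  21 186]
(340, 160) [173 169 167] [ 10   9 173]
(231, 150) [148 110  77] [ 14 122 148]
S slabtop 8763 rect c [546.   87.6] size [284.  264.4] ang 5.9 mean [552.8 100.7] pca -172.4 zmed 0.0606
S handletop 263 rect c [433.8 345.2] size [63.1 23.5] ang 24.1 mean [434.  345.4] pca -155.1 zmed 0.1099
S foottop 256 rect c [480.1 366.2] size [59.2 25.7] ang 24.5 mean [480.3 366.4] pca -156.6 zmed 0.0382
S all 799 rect c [436.9 346.7] size [171.3  28.8] ang 24.5 mean [440.  348.3] pca -155.5 zmed 0.0408
S yellow 507 rect c [ 413.8 -352. ] size [168.5  41.5] ang 85.5 mean [ 414.  -349.1] pca 85.4 zmed 0.032
S shelf 3186 rect c [ 501.9 -353. ] size [199.6 282.5] ang 85.9 mean [ 498.8 -343. ] pca 178.4 zmed 0.0314
S bottle 306 rect c [642.2 310. ] size [41.3 39.5] ang 5.6 mean [641.7 310.2] pca -143.4 zmed 0.1083
T slabtop 6896 rect c [544.3  85.8] size [281.  260.4] ang 5.9 mean [541.4  89.2] pca -174.8 zmed 0.0597
T handletop 187 rect c [428.1 341.4] size [60.5 25. ] ang 24.6 mean [427.7 341.4] pca -154.4 zmed 0.1086
T foottop 157 rect c [381.6 320.7] size [57.8 26.4] ang 24.5 mean [379.4 319.5] pca -156.5 zmed 0.0371
T all 649 rect c [426.3 344. ] size [162.5  44.9] ang 23.6 mean [427.9 342.3] pca -154.4 zmed 0.0393Traceback (most recent call last):
  File "<stdin>", line 22, in <module>
  File "<stdin>", line 12, in rect
    return _wrapfunc(a, 'argmax', axis=axis, out=out, **kwds)
    return bound(*args, **kwds)
ValueError: attempt to get argmax of an empty sequence
```

Run:
```python
from m import *
for n,c in(('S',S),('T',T)):
    P=cloud(c); x,y,z=P[...,0],P[...,1],P[...,2]
    H=hsv(c); s=H[...,1].astype(int); h=H[...,0].astype(int)
    notblue=~((abs(h-106)<12)&(s>150))
    def rect(m,z0,name):
        m=m.astype(np.uint8); nn,l,st,ce=cv2.connectedComponentsWithStats(m)
        for i in range(1,nn):
            if st[i,4]<90: continue
            ys,xs=np.where(l==i)
            p=onplane(c,np.c_[xs,ys],z0)[:,:2]
            r=cv2.minAreaRect(p.astype(np.float32)*1000)
            pc=p.mean(0);w,v=np.linalg.eigh(np.cov((p-pc).T));a=np.degrees(np.arctan2(v[1,1],v[0,1]))
            print(n,name,len(p),'rect c',np.round(r[0],1),'size',np.round(r[1],1),'ang',round(r[2],1),'mean',(pc*1000).round(1),'pca',round(a,1),'zmed',np.nanmedian(z[l==i]).round(4))
    yel=(abs(h-23)<6)&(s>(190 if n=='S' else 125))&(x>.3)&(x<.6)&(y<-.2)&(y>-.5)
    rect(yel,.03,'yellow')
    rect((x>.3)&(x<.75)&(y<-.18)&(y>-.5)&notblue&(z<.045)&(z>.01),.03,'shelf')
    rect((z>.132)&(z<.15)&(x>.45)&(x<.7)&(y<-.2)&(y>-.5)&notblue,.14,'tools')
    rect((z>.08)&(z<.12)&(x>.5)&(y<.4)&(y>.2),.108,'bottle')
    m=mask(c,'chip')&(z>.065)&(z<.082)&(x>.4)&(y<.25)&(y>-.05)
    rect(m,.074,'chip')
```

```text
S yellow 507 rect c [ 413.8 -352. ] size [168.5  41.5] ang 85.5 mean [ 414.  -349.1] pca 85.4 zmed 0.032
S shelf 3594 rect c [ 502.6 -349.5] size [206.5 282.5] ang 85.6 mean [ 502.1 -337.6] pca 179.3 zmed 0.0313
S shelf 164 rect c [ 468.7 -179.7] size [95.2 32.9] ang 6.9 mean [ 465.  -181.5] pca -170.2 zmed 0.0274
S tools 141 rect c [ 502.9 -350.4] size [70.  24.5] ang 85.1 mean [ 502.6 -351.3] pca 85.4 zmed 0.1401
S tools 145 rect c [ 590.8 -358.9] size [66.2 25.2] ang 84.6 mean [ 590.  -358.7] pca 84.5 zmed 0.1406
S bottle 438 rect c [646.8 313.7] size [53.8 46.3] ang 57.4 mean [646.2 315.1] pca 45.3 zmed 0.1074
S bottle 307 rect c [846.2 212.9] size [67.7 24.6] ang 9.1 mean [846.7 213.3] pca -179.6 zmed 0.0909
S chip 251 rect c [508.3  23.8] size [58.3 42.6] ang 66.3 mean [509.2  23.2] pca 68.6 zmed 0.0755
S chip 273 rect c [492.4  86.8] size [42.1 59.2] ang 81.1 mean [492.6  89.1] pca 170.8 zmed 0.0755
S chip 300 rect c [605.4  20.6] size [61.1 43.9] ang 15.2 mean [605.7  20. ] pca -164.0 zmed 0.0742
S chip 317 rect c [601.3 120.8] size [41.2 56.9] ang 68.9 mean [600.7 119.6] pca
[... 232 characters left out ...]
ools 178 rect c [ 583.6 -362.8] size [59.7 25.4] ang 87.6 mean [ 584.5 -363.9] pca 83.6 zmed 0.1388
T tools 180 rect c [ 499.5 -355.5] size [57.  24.7] ang 86.0 mean [ 499.5 -355.7] pca 86.5 zmed 0.1386
T bottle 216 rect c [638.1 305.8] size [50.1 46.7] ang 44.7 mean [636.6 306.1] pca -148.0 zmed 0.1072
T chip 223 rect c [602.3  17.2] size [58.4 39.1] ang 13.9 mean [602.1  17.2] pca -164.4 zmed 0.0733
T chip 211 rect c [597.7 118.5] size [38.4 53.8] ang 70.0 mean [596.6 116.9] pca 157.8 zmed 0.0735
T chip 202 rect c [505.8  20.9] size [52.8 39.3] ang 66.2 mean [505.8  20. ] pca 72.6 zmed 0.0733
T chip 212 rect c [489.7  86.6] size [35.3 55.9] ang 84.9 mean [489.4  86.7] pca 170.9 zmed 0.0738
```

Heights agree in both views: handle top 0.110, slab 0.060, chips 0.074, slot 0.030–0.032, and the sizes match. The crop confirms the red handle on a wooden foot, distinct from blue and purple. Next is a planner for the tool-axis shifts.

```bash
cat > plan.py <<'E'
import sys, json
from h import *
from scipy.spatial.transform import Rotation as Ro
def yaw(s):
    R=Ro.from_rotvec(s['tcp_rot']).as_matrix(); return np.arctan2(R[1,0],R[0,0]),R
def go(x,y,z,yw=None,start=None,step=0.040,n=None,show=True):
    s=bot.read_state(); y0,_=yaw(s); p=s['tool_pos'].copy()
    if start is not None: p=np.array(start[:3],float); y0=start[3]
    dy=0 if yw is None else (yw-y0+np.pi/2)%np.pi-np.pi/2
    d=np.array([x,y,z])-p
    k=n or max(1,int(np.ceil(max(np.abs(d).max()/step,np.linalg.norm(d)/.0415,abs(dy)/.12))))
    rows=[]
    for i in range(k):
        a=y0+dy*i/k
        dd=d/k
        rows.append([[round(float(dd@[np.cos(a),np.sin(a),0]),4),round(float(dd@[np.sin(a),-np.cos(a),0]),4),round(float(-dd[2]),4)],round(float(-dy/k),4)])
    print('n',k); 
    for r in rows: print(json.dumps(r))
    return [x,y,z,y0+dy]
def st():
    s=bot.read_state(); y,R=yaw(s)
    print('t %.2f'%s['time'],'pos',s['tool_pos'].round(4),'yaw %.4f'%y,'tilt',R[:,2].round(3),'F',s['wrist_force'].round(1),'w %.3f'%s['width'],'q',s['q'].round(2))
E
python3 - <<'E'
from plan import *
st()
a=go(.42,-.2,.23)
go(.431,.3435,.23,.4276,start=a)
E
```

```text
t 0.10 pos [ 0.1947 -0.6456  0.2288] yaw 0.2928 tilt [-0.001  0.002 -1.   ] F [-0.   0.5 -0.4] w 1.003 q [-1.31  0.26  1.61  0.    1.27 -0.04]
n 13
[[0.0265, -0.0278, -0.0001], 0.0]
[[0.0265, -0.0278, -0.0001], 0.0]
[[0.0265, -0.0278, -0.0001], 0.0]
[[0.0265, -0.0278, -0.0001], 0.0]
[[0.0265, -0.0278, -0.0001], 0.0]
[[0.0265, -0.0278, -0.0001], 0.0]
[[0.0265, -0.0278, -0.0001], 0.0]
[[0.0265, -0.0278, -0.0001], 0.0]
[[0.0265, -0.0278, -0.0001], 0.0]
[[0.0265, -0.0278, -0.0001], 0.0]
[[0.0265, -0.0278, -0.0001], 0.0]
[[0.0265, -0.0278, -0.0001], 0.0]
[[0.0265, -0.0278, -0.0001], 0.0]
n 14
[[0.012, -0.0369, -0.0], -0.0096]
[[0.0123, -0.0368, -0.0], -0.0096]
[[0.0127, -0.0367, -0.0], -0.0096]
[[0.013, -0.0366, -0.0], -0.0096]
[[0.0134, -0.0365, -0.0], -0.0096]
[[0.0137, -0.0363, -0.0], -0.0096]
[[0.0141, -0.0362, -0.0], -0.0096]
[[0.0144, -0.0361, -0.0], -0.0096]
[[0.0148, -0.0359, -0.0], -0.0096]
[[0.0151, -0.0358, -0.0], -0.0096]
[[0.0155, -0.0356, -0.0], -0.0096]
[[0.0158, -0.0355, -0.0], -0.0096]
[[0.0161, -0.0353, -0.0], -0.0096]
[[0.0165, -0.0352, -0.0], -0.0096]
```

servo_tool([
  [0,[0.0265,-0.028,0],0],
  [0,[0.0265,-0.028,0],0],
  [0,[0.0265,-0.028,0],0],
  [0,[0.0265,-0.028,0],0],
  [0,[0.0265,-0.028,0],0],
  [0,[0.0265,-0.028,0],0],
  [0,[0.0265,-0.028,0],0],
  [0,[0.0265,-0.028,0],0],
], newtons=60)

```text
time: 0.77
tool_pos: [0.3324, -0.364, 0.2219]
tcp_rot: [-3.103, -0.438, 0.007]
wrist_force: [1.1, 0.8, 0.9]
width: 0.999
```

```bash
python3 -c "
from plan import *
st()"
```

```text
t 0.77 pos [ 0.3324 -0.364   0.2219] yaw 0.2803 tilt [-0.005  0.007 -1.   ] F [1.1 0.8 0.9] w 0.999 q [-0.88 -0.07  1.99  0.    1.24  0.41]
```

servo_tool([
  [0,[0.024,-0.03,-0.002],0],
  [0,[0.024,-0.03,-0.002],0],
  [0,[0.024,-0.03,-0.002],0],
  [0,[0.018,-0.034,-0.002],-0.01],
  [0,[0.013,-0.037,0],-0.01],
  [0,[0.013,-0.037,0],-0.01],
  [0,[0.013,-0.037,0],-0.01],
  [0,[0.013,-0.037,0],-0.01],
])

```text
time: 1.43
tool_pos: [0.3905, -0.0477, 0.2299]
tcp_rot: [-3.088, -0.513, 0.006]
wrist_force: [0.7, 1.2, -0.1]
width: 0.998
```

```bash
python3 -c "
from plan import *
st()
go(.431,.3435,.20,.4276)"
```

```text
t 1.43 pos [ 0.3905 -0.0477  0.2299] yaw 0.3293 tilt [-0.005  0.01  -1.   ] F [ 0.7  1.2 -0.1] w 0.998 q [-0.19 -0.29  2.15  0.01  1.29  1.05]
n 10
[[0.0165, -0.0357, 0.003], -0.0098]
[[0.0168, -0.0355, 0.003], -0.0098]
[[0.0172, -0.0354, 0.003], -0.0098]
[[0.0175, -0.0352, 0.003], -0.0098]
[[0.0179, -0.035, 0.003], -0.0098]
[[0.0182, -0.0349, 0.003], -0.0098]
[[0.0186, -0.0347, 0.003], -0.0098]
[[0.0189, -0.0345, 0.003], -0.0098]
[[0.0192, -0.0343, 0.003], -0.0098]
[[0.0196, -0.0341, 0.003], -0.0098]
```

servo_tool([
  [0,[0.017,-0.036,0.003],-0.01],
  [0,[0.017,-0.036,0.003],-0.01],
  [0,[0.017,-0.035,0.003],-0.01],
  [0,[0.018,-0.035,0.003],-0.01],
  [0,[0.018,-0.035,0.003],-0.01],
  [0,[0.018,-0.035,0.003],-0.01],
  [0,[0.018,-0.035,0.003],-0.01],
  [0,[0.019,-0.035,0.003],-0.01],
])

```text
time: 2.1
tool_pos: [0.4169, 0.2822, 0.2077]
tcp_rot: [-3.065, -0.645, -0.001]
wrist_force: [1.3, -0.9, 0.1]
width: 1.002
```

```bash
python3 -c "
from plan import *
st()
go(.431,.3435,.18,.4276)"
```

```text
t 2.10 pos [0.4169 0.2822 0.2077] yaw 0.4149 tilt [-0.001  0.009 -1.   ] F [ 1.3 -0.9  0.1] w 1.002 q [ 0.54 -0.05  1.99  0.01  1.2   1.69]
n 2
[[0.0188, -0.0252, 0.0139], -0.0063]
[[0.019, -0.0251, 0.0139], -0.0063]
```

servo_tool([
  [0,[0.014,-0.025,0.01],-0.006],
  [0,[0.012,-0.018,0.01],-0.006],
  [0,[0.006,-0.008,0.01],0],
  [0,[0,0,0.01],0],
  [0,[0,0,0.005],0],
  [0,[0,0,0],0],
  [0,[0,0,0],0],
  [0,[0,0,0],0],
])

```text
time: 2.77
tool_pos: [0.4218, 0.351, 0.1576]
tcp_rot: [-3.058, -0.679, 0.006]
wrist_force: [-0.1, -0.5, -0.4]
width: 1.0
```

```bash
python3 -c "
from plan import *
st()
for n in ('scene','top'):
  c=cam(n); np.savez(n+'1.npz',**c); save(c,n+'1.png',(200,360,280,480) if n=='scene' else (120,300,80,300),3)
go(.431,.3435,.084,.4276,step=.02)"
```

```text
t 2.77 pos [0.4218 0.351  0.1576] yaw 0.4371 tilt [-0.006  0.007 -1.   ] F [-0.1 -0.5 -0.4] w 1.000 q [0.64 0.08 1.95 0.01 1.11 1.77]
n 4
[[0.0012, 0.0027, 0.0185], 0.0023]
[[0.0012, 0.0027, 0.0185], 0.0023]
[[0.0012, 0.0027, 0.0185], 0.0023]
[[0.0012, 0.0027, 0.0185], 0.0023]
```

View pics/scene1.png

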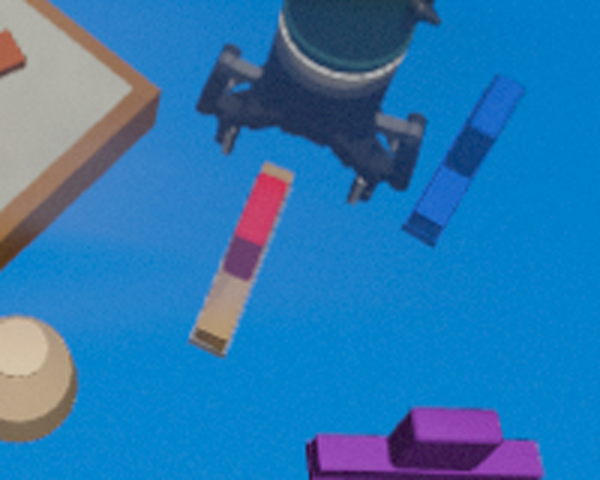

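servo_tool([
  [0,[0.005,0.006,0.01],0.005],
  [0,[0,0.004,0.015],0.004],
  [0,[0,0,0.015],0],
  [0,[0,0,0.014],0],
  [0,[0,0,0.01],0],
  [0,[0,0,0.005],0],
  [0,[0,0,0],0],
  [0,[0,0,0],0],
])

```text
time: 3.53
tool_pos: [0.4377, 0.3424, 0.0891]
tcp_rot: [-3.06, -0.655, -0.012]
wrist_force: [0.5, -0.2, 0.6]
width: 1.0
```

```bash
python3 -c "
from plan import *
st()
go(.431,.3435,.084,.4276,step=.02)"
```

```text
t 3.53 pos [0.4377 0.3424 0.0891] yaw 0.4214 tilt [ 0.005  0.014 -1.   ] F [ 0.5 -0.2  0.6] w 1.000 q [0.61 0.16 2.   0.01 0.96 1.76]
n 1
[[-0.0056, -0.0038, 0.0051], -0.0062]
```

servo_tool([
  [0,[-0.006,-0.004,0.005],-0.006],
  [0,[0,0,0],0],
  [200,[0,0,0],0],
  [255,[0,0,0],0],
  [255,[0,0,0],0],
  [255,[0,0,0],0],
  [255,[0,0,0],0],
  [255,[0,0,0],0],
], newtons=60)

```text
time: 4.2
tool_pos: [0.432, 0.3458, 0.0875]
tcp_rot: [-3.055, -0.666, -0.022]
wrist_force: [0.6, 0.3, -1.9]
width: 0.267
```

```bash
python3 -c "
from plan import *
st()
for n in ('scene','top'):
  c=cam(n); np.savez(n+'2.npz',**c); save(c,n+'2.png',(200,360,280,480) if n=='scene' else (120,300,80,300),3)
"
```

```text
t 4.20 pos [0.432  0.3458 0.0875] yaw 0.4290 tilt [ 0.011  0.018 -1.   ] F [ 0.6  0.3 -1.9] w 0.267 q [0.62 0.16 2.01 0.01 0.95 1.76]
```

View pics/scene2.png

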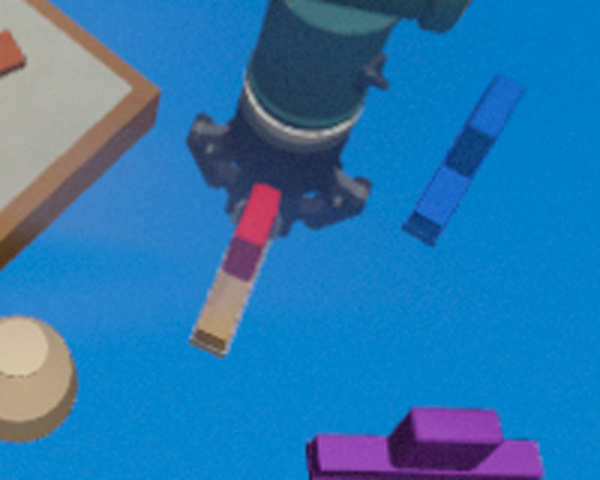

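```bash
python3 -c "
from plan import *
st();st()
a=go(.440,.32,.18,.40)
go(.4695,.1847,.18,.103,start=a,step=.03)
"
```

```text
t 4.30 pos [0.4319 0.3457 0.0873] yaw 0.4289 tilt [ 0.01   0.017 -1.   ] F [0.1 0.6 2.5] w 0.265 q [0.62 0.16 2.02 0.01 0.95 1.76]
t 4.30 pos [0.4319 0.3457 0.0873] yaw 0.4289 tilt [ 0.01   0.017 -1.   ] F [0.1 0.6 2.5] w 0.265 q [0.62 0.16 2.02 0.01 0.95 1.76]
n 3
[[-0.0011, 0.0089, -0.0309], 0.0096]
[[-0.001, 0.0089, -0.0309], 0.0096]
[[-0.0009, 0.0089, -0.0309], 0.0096]
n 5
[[-0.0051, 0.0272, -0.0], 0.0594]
[[-0.0035, 0.0275, -0.0], 0.0594]
[[-0.0018, 0.0276, -0.0], 0.0594]
[[-0.0002, 0.0277, -0.0], 0.0594]
[[0.0014, 0.0277, -0.0], 0.0594]
```

servo_tool([
  [255,[0,0,-0.015],0],
  [255,[0,0,-0.025],0],
  [255,[0,0,-0.03],0],
  [255,[0,0,-0.025],0],
  [255,[-0.002,0.01,-0.005],0.03],
  [255,[-0.004,0.02,0],0.04],
  [255,[-0.004,0.025,0],0.06],
  [255,[-0.003,0.025,0],0.06],
])

```text
time: 4.97
tool_pos: [0.4428, 0.2616, 0.183]
tcp_rot: [-3.109, -0.365, -0.003]
wrist_force: [0.3, -0.4, -2.0]
width: 0.264
```

```bash
python3 -c "
from plan import *
st()
go(.4695,.1847,.18,.103,step=.03)
"
```

```text
t 4.97 pos [0.4428 0.2616 0.183 ] yaw 0.2339 tilt [ 0.001  0.011 -1.   ] F [ 0.3 -0.4 -2. ] w 0.264 q [ 0.48 -0.01  2.    0.01  1.15  1.81]
n 3
[[0.0027, 0.027, 0.001], 0.0436]
[[0.0039, 0.0268, 0.001], 0.0436]
[[0.0051, 0.0267, 0.001], 0.0436]
```

servo_tool([
  [255,[0.003,0.024,0],0.04],
  [255,[0.004,0.024,0],0.03],
  [255,[0.006,0.015,0.001],0.02],
  [255,[0.004,0.004,0.001],0.01],
  [255,[0,0,0],0],
  [255,[0,0,0],0],
  [255,[0,0,0],0],
  [255,[0,0,0],0],
])

```text
time: 5.63
tool_pos: [0.4678, 0.1873, 0.1701]
tcp_rot: [-3.131, -0.18, 0.019]
wrist_force: [-0.2, -0.1, -2.7]
width: 0.266
```

```bash
python3 -c "
from plan import *
st()
go(.4695,.1847,.1515,.103,step=.02)
for n in ('scene','top'):
  c=cam(n); np.savez(n+'3.npz',**c); save(c,n+'3.png',(140,320,180,420) if n=='scene' else (90,250,150,390),3)
"
```

```text
t 5.63 pos [0.4678 0.1873 0.1701] yaw 0.1148 tilt [-0.012  0.004 -1.   ] F [-0.2 -0.1 -2.7] w 0.266 q [ 0.33 -0.01  2.02  0.01  1.14  1.78]
n 1
[[0.0014, 0.0027, 0.0186], 0.0118]
```

View pics/scene3.png

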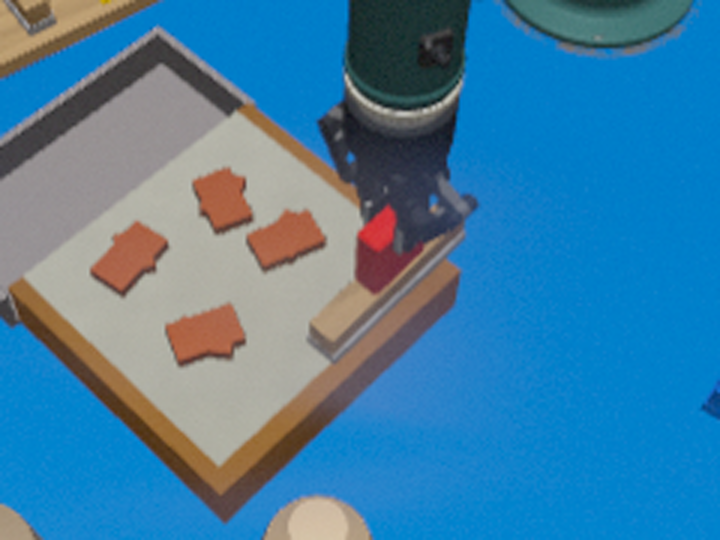

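View pics/top3.png

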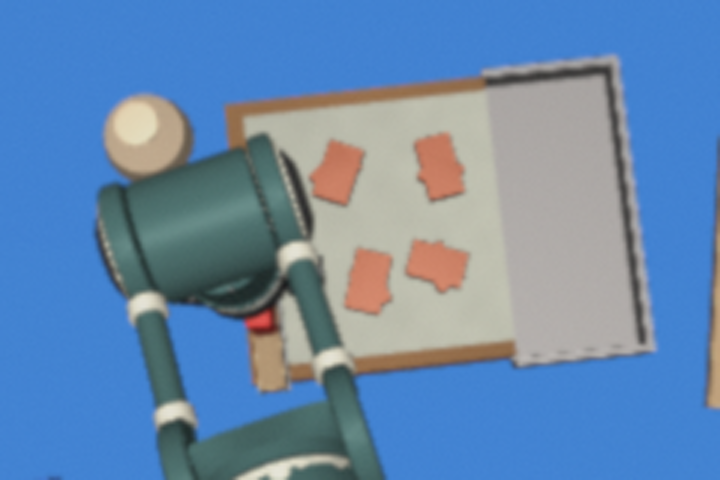

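servo_tool([
  [255,[0.001,0.002,0.006],0.006],
  [255,[0,0,0.006],0.005],
  [255,[0,0,0.003],0],
  [255,[0,0,0],0],
  [255,[0,0,-0.001],0],
  [255,[0,0,-0.001],0],
  [255,[0,0.005,-0.001],0],
  [255,[0,0.01,-0.001],0],
])

```text
time: 6.4
tool_pos: [0.4698, 0.1733, 0.1577]
tcp_rot: [-3.131, -0.171, 0.018]
wrist_force: [-0.0, 0.6, -2.0]
width: 0.271
```

```bash
python3 -c "
from plan import *
st()
go(.497,-.083,.1515,.103,step=.015)
"
```

```text
t 6.40 pos [0.4698 0.1733 0.1577] yaw 0.1091 tilt [-0.012  0.005 -1.   ] F [-0.   0.6 -2. ] w 0.271 q [ 0.3  -0.    2.04  0.01  1.11  1.76]
n 18
[[-0.0, 0.0143, 0.0003], 0.0003]
[[-0.0, 0.0143, 0.0003], 0.0003]
[[-0.0, 0.0143, 0.0003], 0.0003]
[[-0.0, 0.0143, 0.0003], 0.0003]
[[-0.0, 0.0143, 0.0003], 0.0003]
[[-0.0, 0.0143, 0.0003], 0.0003]
[[-0.0, 0.0143, 0.0003], 0.0003]
[[-0.0, 0.0143, 0.0003], 0.0003]
[[-0.0, 0.0143, 0.0003], 0.0003]
[[-0.0, 0.0143, 0.0003], 0.0003]
[[-0.0, 0.0143, 0.0003], 0.0003]
[[0.0, 0.0143, 0.0003], 0.0003]
[[0.0, 0.0143, 0.0003], 0.0003]
[[0.0, 0.0143, 0.0003], 0.0003]
[[0.0, 0.0143, 0.0003], 0.0003]
[[0.0, 0.0143, 0.0003], 0.0003]
[[0.0, 0.0143, 0.0003], 0.0003]
[[0.0, 0.0143, 0.0003], 0.0003]
```

servo_tool([
  [255,[0,0.004,0.004],0.003],
  [255,[0,0.008,0.002],0.003],
  [255,[0,0.012,0],0],
  [255,[0,0.012,-0.001],0],
  [255,[0,0.012,-0.001],0],
  [255,[0,0.012,-0.001],0],
  [255,[0,0.012,-0.001],0],
  [255,[0,0.012,-0.001],0],
])

```text
time: 7.07
tool_pos: [0.4787, 0.0797, 0.156]
tcp_rot: [-3.133, -0.159, 0.018]
wrist_force: [-0.4, 0.2, -2.2]
width: 0.263
```

```bash
python3 -c "
from plan import *
st()
go(.497,-.083,.1515,.103,step=.015)
" | head -3
```

```text
t 7.07 pos [0.4787 0.0797 0.156 ] yaw 0.1013 tilt [-0.011  0.004 -1.   ] F [-0.4  0.2 -2.2] w 0.263 q [ 0.11 -0.03  2.07  0.01  1.11  1.58]
n 11
[[0.0002, 0.0149, 0.0004], -0.0002]
```

```bash
python3 -c "
from plan import *
c=cam('scene'); np.savez('scene4.npz',**c); save(c,'scene4.png',(140,320,180,420),3)
"
```

```text
(no output)
```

View pics/scene4.png

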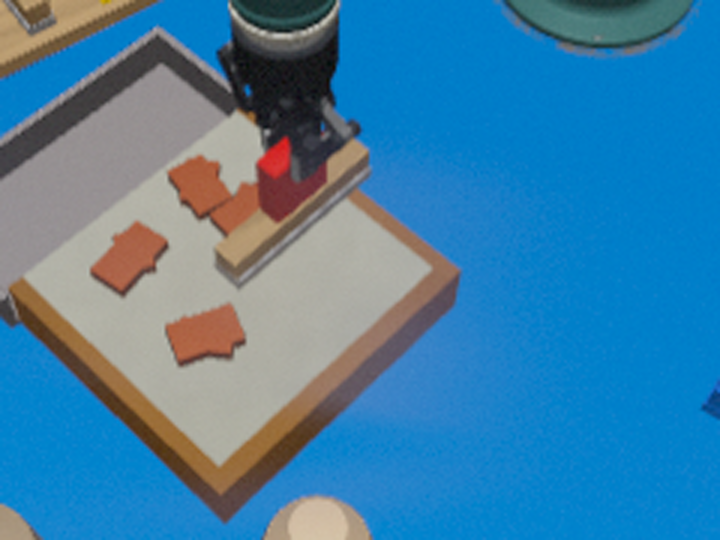

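servo_tool([
  [255,[0,0.01,0.002],0],
  [255,[0,0.012,0.001],0],
  [255,[0,0.012,0.001],0],
  [255,[0,0.012,0],0],
  [255,[0,0.012,-0.001],0],
  [255,[0,0.012,-0.001],0],
  [255,[0,0.012,-0.001],0],
  [255,[0,0.012,-0.001],0],
])

```text
time: 7.78
tool_pos: [0.4866, -0.025, 0.1552]
tcp_rot: [-3.133, -0.149, 0.018]
wrist_force: [-0.5, -0.2, -2.2]
width: 0.266
```

```bash
python3 -c "
from plan import *
st()
go(.497,-.083,.1515,.103,step=.015)
c=cam('scene'); np.savez('scene5.npz',**c); save(c,'scene5.png',(120,300,130,370),3)
"
```

```text
t 7.78 pos [ 0.4866 -0.025   0.1552] yaw 0.0950 tilt [-0.012  0.004 -1.   ] F [-0.5 -0.2 -2.2] w 0.266 q [-0.1  -0.02  2.07  0.    1.11  1.37]
n 4
[[0.0012, 0.0147, 0.0009], -0.002]
[[0.0012, 0.0147, 0.0009], -0.002]
[[0.0011, 0.0147, 0.0009], -0.002]
[[0.0011, 0.0147, 0.0009], -0.002]
```

View pics/scene5.png

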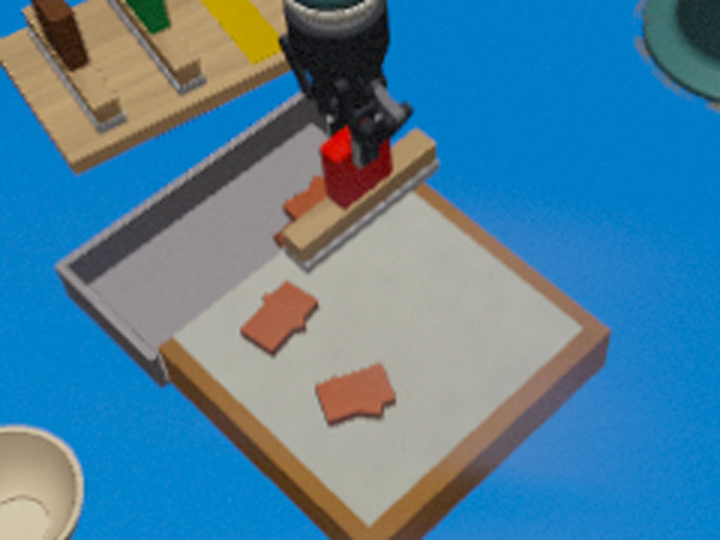

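servo_tool([
  [255,[0,0.012,0],0],
  [255,[0,0.012,0],0],
  [255,[0,0.012,0],0],
  [255,[0,0.012,-0.001],0],
  [255,[0,0.01,-0.001],0],
  [255,[0,0.005,-0.001],0],
  [255,[0,0,-0.001],0],
  [255,[0,0,-0.001],0],
])

```text
time: 8.5
tool_pos: [0.4916, -0.0972, 0.1598]
tcp_rot: [-3.134, -0.138, 0.019]
wrist_force: [-0.4, 0.1, -2.5]
width: 0.266
```

```bash
python3 -c "
from plan import *
st()
s=bot.read_state(); d=s['tool_pos'][:2]*1000-[545,87]
print(d@[.9947,.1028],d@[-.1028,.9947])
c=cam('scene'); np.savez('scene6.npz',**c); save(c,'scene6.png',(120,300,130,370),3)
"
```

```text
t 8.50 pos [ 0.4916 -0.0972  0.1598] yaw 0.0881 tilt [-0.012  0.004 -1.   ] F [-0.4  0.1 -2.5] w 0.266 q [-0.25 -0.    2.04  0.    1.12  1.24]
-72.08472679144126 -177.72710423715148
```

View pics/scene6.png

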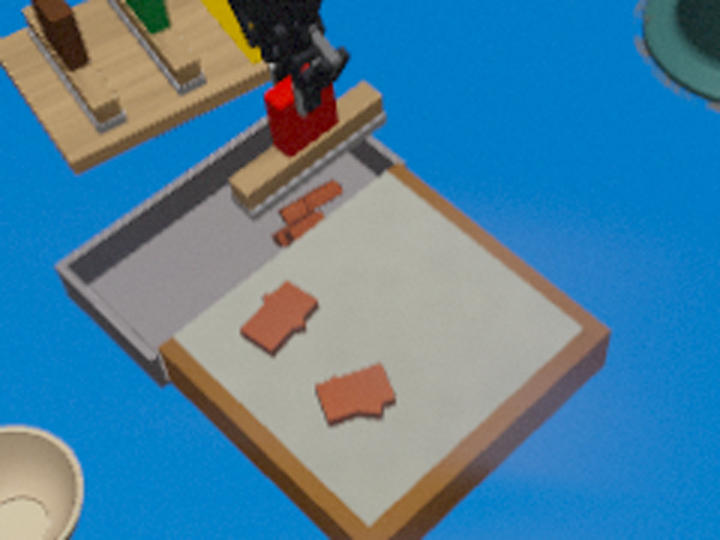

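servo_tool([
  [255,[0,0,-0.02],-0.005],
  [255,[0,-0.01,-0.02],-0.005],
  [255,[0.02,-0.025,-0.005],-0.005],
  [255,[0.02,-0.035,-0.001],0],
  [255,[0.02,-0.035,-0.001],0],
  [255,[0.02,-0.035,-0.001],0],
  [255,[0.02,-0.035,-0.001],0],
  [255,[0.02,-0.035,-0.001],0],
])

```text
time: 9.22
tool_pos: [0.5892, 0.1289, 0.2119]
tcp_rot: [-3.134, -0.152, 0.02]
wrist_force: [1.6, -0.7, -2.2]
width: 0.265
```

```bash
python3 -c "
from plan import *
st()
go(.5924,.1925,.19,.103,step=.03)
"
```

```text
t 9.22 pos [0.5892 0.1289 0.2119] yaw 0.0970 tilt [-0.013  0.003 -1.   ] F [ 1.6 -0.7 -2.2] w 0.265 q [0.17 0.15 1.78 0.01 1.23 1.64]
n 3
[[0.0031, -0.021, 0.0073], -0.002]
[[0.0032, -0.021, 0.0073], -0.002]
[[0.0032, -0.021, 0.0073], -0.002]
```

servo_tool([
  [255,[-0.001,-0.02,0.005],-0.002],
  [255,[0,-0.016,0.008],-0.002],
  [255,[0.001,-0.008,0.01],0],
  [255,[0,0,0.01],0],
  [255,[0,0,0.01],0],
  [255,[0,0,0.006],0],
  [255,[0,0,0.002],0],
  [255,[0,0,-0.001],0],
])

```text
time: 9.88
tool_pos: [0.5844, 0.1849, 0.1572]
tcp_rot: [-3.131, -0.176, 0.02]
wrist_force: [-0.3, -0.6, -2.4]
width: 0.263
```

```bash
python3 -c "
from plan import *
st()
go(.5924,.1925,.152,.103,step=.03)
"
```

```text
t 9.88 pos [0.5844 0.1849 0.1572] yaw 0.1126 tilt [-0.013  0.005 -1.   ] F [-0.3 -0.6 -2.4] w 0.263 q [0.26 0.21 1.81 0.01 1.13 1.72]
n 1
[[0.0088, -0.0067, 0.0052], 0.0096]
```

servo_tool([
  [255,[0.005,0,0.004],0.005],
  [255,[0.003,0.006,0.003],0.004],
  [255,[0,0.012,0.001],0],
  [255,[0,0.012,0],0],
  [255,[0,0.013,0],0],
  [255,[0,0.013,0],0],
  [255,[0,0.013,0],0],
  [255,[0,0.013,0],0],
])

```text
time: 10.55
tool_pos: [0.6037, 0.094, 0.15]
tcp_rot: [-3.132, -0.156, 0.014]
wrist_force: [-0.4, -0.9, -2.3]
width: 0.265
```

```bash
python3 -c "
from plan import *
st()
c=cam('scene'); np.savez('scene7.npz',**c); save(c,'scene7.png',(120,300,130,370),3)
"
```

```text
t 10.55 pos [0.6037 0.094  0.15  ] yaw 0.0995 tilt [-0.009  0.005 -1.   ] F [-0.4 -0.9 -2.3] w 0.265 q [0.11 0.21 1.82 0.01 1.12 1.58]
```

View pics/scene7.png

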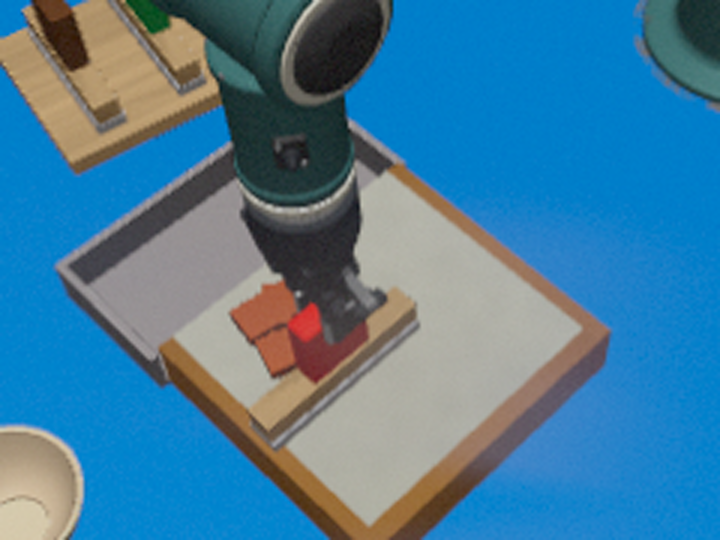

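servo_tool([
  [255,[0,0.013,-0.001],0],
  [255,[0,0.013,-0.001],0],
  [255,[0,0.013,-0.001],0],
  [255,[0,0.013,-0.001],0],
  [255,[0,0.013,-0.001],0],
  [255,[0,0.013,-0.001],0],
  [255,[0,0.013,-0.001],0],
  [255,[0,0.013,-0.001],0],
])

```text
time: 11.27
tool_pos: [0.6147, -0.0234, 0.1588]
tcp_rot: [-3.134, -0.152, 0.012]
wrist_force: [-0.5, 0.7, -2.2]
width: 0.268
```

```bash
python3 -c "
from plan import *
st()
"
```

```text
t 11.27 pos [ 0.6147 -0.0234  0.1588] yaw 0.0967 tilt [-0.008  0.004 -1.   ] F [-0.5  0.7 -2.2] w 0.268 q [-0.08  0.21  1.8   0.    1.13  1.39]
```

```bash
python3 -c "
from plan import *
c=cam('scene'); np.savez('scene8.npz',**c); save(c,'scene8.png',(120,300,100,340),3)
c=cam('top'); np.savez('top8.npz',**c); save(c,'top8.png',(90,250,210,450),3)
"
```

```text
(no output)
```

View pics/scene8.png

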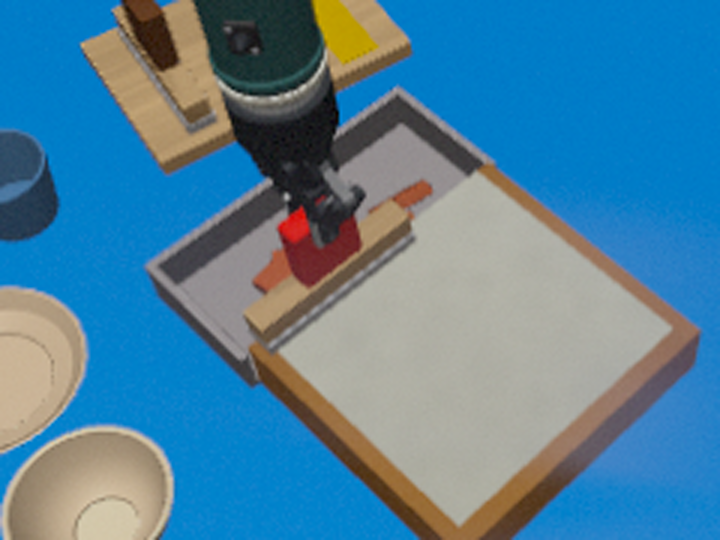

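View pics/top8.png

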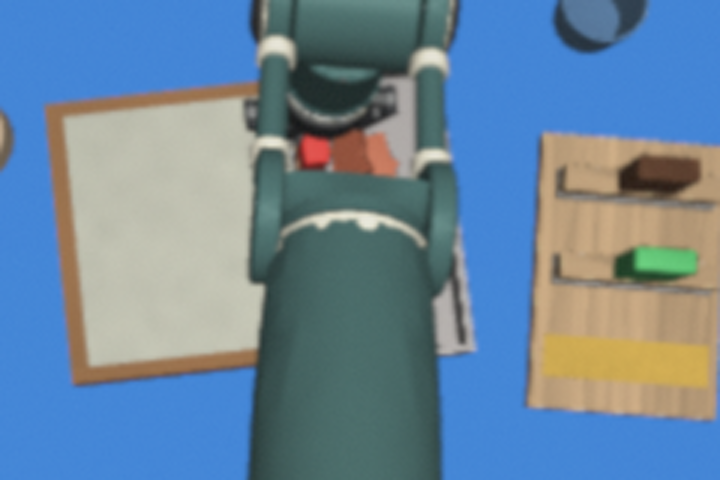

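servo_tool([
  [255,[0,0.006,0.004],0],
  [255,[0,0.01,0.003],0],
  [255,[0,0.012,0.001],0],
  [255,[0,0.012,0],0],
  [255,[0,0.012,0],0],
  [255,[0,0.01,0],0],
  [255,[0,0,-0.001],0],
  [255,[0,0,-0.001],0],
])

```text
time: 12.03
tool_pos: [0.621, -0.0936, 0.1507]
tcp_rot: [-3.134, -0.148, 0.014]
wrist_force: [0.1, 0.6, -2.3]
width: 0.265
```

```bash
python3 -c "
from plan import *
st()
c=cam('scene'); np.savez('scene9.npz',**c); save(c,'scene9.png',(120,300,100,340),3)
"
```

```text
t 12.03 pos [ 0.621  -0.0936  0.1507] yaw 0.0945 tilt [-0.009  0.004 -1.   ] F [ 0.1  0.6 -2.3] w 0.265 q [-0.19  0.24  1.78  0.    1.13  1.28]
```

View pics/scene9.png

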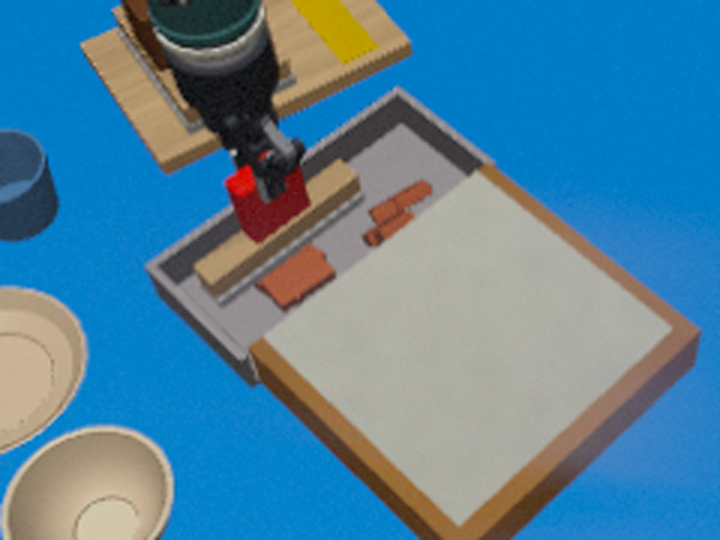

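servo_tool([
  [255,[0,0,-0.015],0],
  [255,[0,0,-0.03],0],
  [255,[0,0,-0.035],0],
  [255,[0,0,-0.03],0],
  [255,[-0.01,0.005,-0.015],-0.05],
  [255,[-0.02,0.01,-0.005],-0.1],
  [255,[-0.02,0.01,-0.002],-0.12],
  [255,[-0.02,0.005,-0.001],-0.12],
])

```text
time: 12.75
tool_pos: [0.5612, -0.1339, 0.2901]
tcp_rot: [-3.033, -0.782, 0.012]
wrist_force: [0.1, -0.5, -2.2]
width: 0.269
```

```bash
python3 -c "
from plan import *
st()
go(.4135,-.30,.28,1.492,step=.035)
c=cam('scene'); np.savez('scene10.npz',**c); save(c,'scene10.png',(120,300,100,340),3)
"
```

```text
t 12.75 pos [ 0.5612 -0.1339  0.2901] yaw 0.5049 tilt [-0.01   0.007 -1.   ] F [ 0.1 -0.5 -2.2] w 0.269 q [-0.28  0.05  1.73  0.    1.36  0.79]
n 9
[[-0.0233, 0.0082, 0.0011], -0.1097]
[[-0.0241, 0.0056, 0.0011], -0.1097]
[[-0.0245, 0.003, 0.0011], -0.1097]
[[-0.0247, 0.0003, 0.0011], -0.1097]
[[-0.0246, -0.0025, 0.0011], -0.1097]
[[-0.0242, -0.0051, 0.0011], -0.1097]
[[-0.0235, -0.0077, 0.0011], -0.1097]
[[-0.0225, -0.0103, 0.0011], -0.1097]
[[-0.0212, -0.0127, 0.0011], -0.1097]
```

View pics/scene10.png

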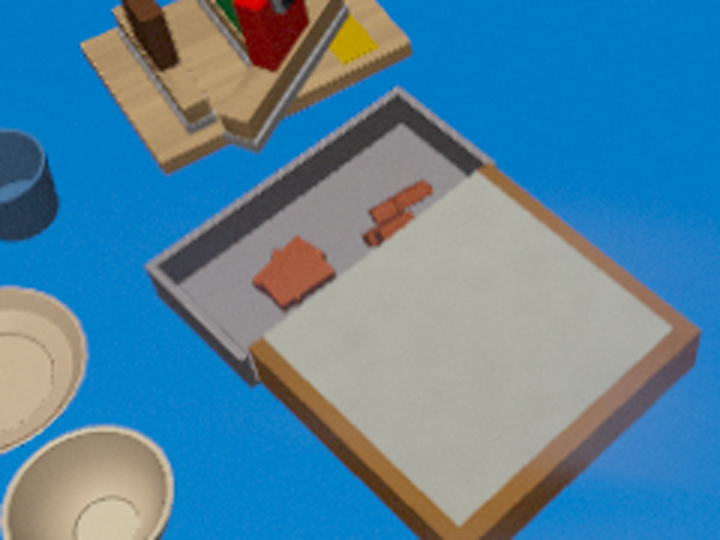

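servo_tool([
  [255,[-0.023,0.008,0],-0.11],
  [255,[-0.024,0.005,0],-0.11],
  [255,[-0.025,0.003,0],-0.11],
  [255,[-0.025,0,0],-0.11],
  [255,[-0.025,-0.002,0],-0.11],
  [255,[-0.024,-0.005,0],-0.11],
  [255,[-0.02,-0.008,0],-0.11],
  [255,[-0.01,-0.008,-0.001],-0.11],
])

```text
time: 13.47
tool_pos: [0.4327, -0.2708, 0.2947]
tcp_rot: [-2.361, -2.059, 0.0]
wrist_force: [-0.1, 0.3, -1.9]
width: 0.267
```

```bash
python3 -c "
from plan import *
st()
go(.4135,-.3515,.25,1.492,step=.02)
"
```

```text
t 13.47 pos [ 0.4327 -0.2708  0.2947] yaw 1.4345 tilt [-0.006  0.006 -1.   ] F [-0.1  0.3 -1.9] w 0.267 q [-0.61 -0.08  1.86  0.    1.37 -0.47]
n 5
[[-0.0165, -0.0016, 0.0089], -0.0115]
[[-0.0165, -0.0018, 0.0089], -0.0115]
[[-0.0165, -0.002, 0.0089], -0.0115]
[[-0.0164, -0.0022, 0.0089], -0.0115]
[[-0.0164, -0.0024, 0.0089], -0.0115]
```

servo_tool([
  [255,[-0.016,-0.003,0.005],-0.012],
  [255,[-0.018,-0.003,0.006],-0.012],
  [255,[-0.018,-0.003,0.006],-0.008],
  [255,[-0.015,-0.002,0.006],0],
  [255,[-0.008,0,0.004],0],
  [255,[0,0,0],0],
  [255,[0,0,-0.001],0],
  [255,[0,0,-0.001],0],
])

```text
time: 14.13
tool_pos: [0.4115, -0.3444, 0.2707]
tcp_rot: [-2.326, -2.101, -0.005]
wrist_force: [-0.3, -0.9, -2.8]
width: 0.266
```

```bash
python3 -c "
from plan import *
st()
go(.4135,-.3515,.16,1.492,step=.02)
for n in ('scene','top'):
  c=cam(n); np.savez(n+'11.npz',**c); save(c,n+'11.png',(60,220,100,340) if n=='scene' else (90,270,330,560),3)
"
```

```text
t 14.13 pos [ 0.4115 -0.3444  0.2707] yaw 1.4692 tilt [-0.002  0.007 -1.   ] F [-0.3 -0.9 -2.8] w 0.266 q [-0.75 -0.02  1.84  0.    1.32 -0.64]
n 6
[[-0.0011, 0.0005, 0.0185], -0.0038]
[[-0.0011, 0.0004, 0.0185], -0.0038]
[[-0.0011, 0.0004, 0.0185], -0.0038]
[[-0.0011, 0.0004, 0.0185], -0.0038]
[[-0.0011, 0.0004, 0.0185], -0.0038]
[[-0.0011, 0.0004, 0.0185], -0.0038]
```

View pics/scene11.png

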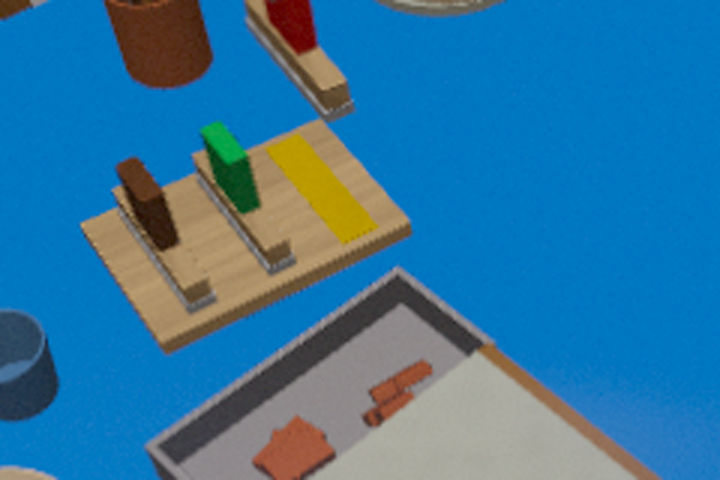

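View pics/top11.png

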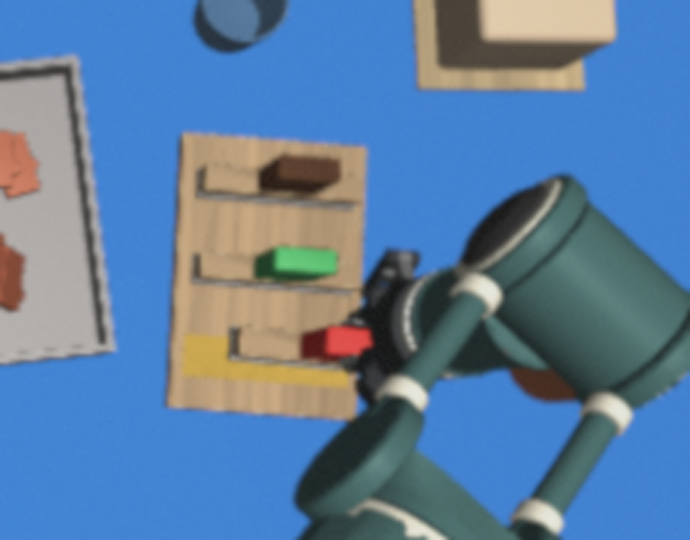

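```bash
cat > off.py <<'E'
from m import *
def meas(f,zt,x0,x1,y0,y1,tcp):
  for n in('scene','top'):
    c=dict(np.load(n+f+'.npz')); P=cloud(c); x,y,z=P[...,0],P[...,1],P[...,2]
    H=hsv(c); s=H[...,1].astype(int); h=H[...,0].astype(int)
    nb=~((abs(h-106)<12)&(s>150))
    m=((abs(z-zt)<.012)&(x>x0)&(x<x1)&(y>y0)&(y<y1)&nb&(abs(h-16)<6)).astype(np.uint8)
    nn,l,st,ce=cv2.connectedComponentsWithStats(m)
    if nn<2: print(n,'none'); continue
    i=1+np.argmax(st[1:,4]); ys,xs=np.where(l==i)
    p=onplane(c,np.c_[xs,ys],zt)[:,:2]*1000
    r=cv2.minAreaRect(p.astype(np.float32)); b=cv2.boxPoints(r)
    a=np.arctan2(*np.linalg.eigh(np.cov(p.T))[1][::-1,1]); 
    e=np.array([np.cos(a),np.sin(a)]); e*=np.sign(e[1])
    q=np.array([-e[1],e[0]])
    s=p@e; t=p@q
    hi=np.percentile(s,99.5); lo=s.min(); tm=(np.percentile(t,2)+np.percentile(t,98))/2
    print(n,len(p),'z',np.nanmedian(z[l==i]).round(4),'ang',np.degrees(np.arctan2(e[1],e[0])).round(1),'+end',(e*s.max()+q*tm).round(1),'-end',(e*lo+q*tm).round(1),'centre from +end',(e*(s.max()-80)+q*tm).round(1),'width',np.ptp(t).round(1),'tcp',tcp)
E
python3 - <<'E'
from off import *
meas('11',.221,.33,.48,-.36,-.22,(411.5,-344.4))
E
```

```text
scene 202 z 0.2212 ang 88.0 +end [ 422.7 -256. ] -end [ 419. -364.] centre from +end [ 420.  -335.9] width 32.5 tcp (411.5, -344.4)
top 233 z 0.2206 ang 79.0 +end [ 421.1 -266.5] -end [ 404.  -354.3] centre from +end [ 405.8 -345. ] width 31.1 tcp (411.5, -344.4)
```

servo_tool([
  [255,[-0.005,-0.001,0.015],-0.01],
  [255,[-0.002,-0.001,0.018],-0.01],
  [255,[0,-0.001,0.018],-0.005],
  [255,[0,0,0.018],0],
  [255,[0,0,0.015],0],
  [255,[0,0,0.01],0],
  [255,[0,0,0.004],0],
  [255,[0,0,-0.001],0],
])

```text
time: 14.9
tool_pos: [0.4138, -0.348, 0.1768]
tcp_rot: [2.291, 2.142, 0.009]
wrist_force: [0.2, -0.7, -2.7]
width: 0.264
```

```bash
python3 -c "
from plan import *
st()
go(.4135,-.3495,.13,1.492,step=.02)
"
```

```text
t 14.90 pos [ 0.4138 -0.348   0.1768] yaw 1.5033 tilt [ 0.008  0.    -1.   ] F [ 0.2 -0.7 -2.7] w 0.264 q [-0.75  0.05  1.95  0.01  1.13 -0.68]
n 3
[[-0.0005, -0.0001, 0.0156], 0.0038]
[[-0.0005, -0.0001, 0.0156], 0.0038]
[[-0.0005, -0.0001, 0.0156], 0.0038]
```

servo_tool([
  [255,[-0.001,0,0.01],0.006],
  [255,[-0.001,0,0.012],0.005],
  [255,[0,0,0.012],0],
  [255,[0,0,0.006],0],
  [255,[0,0,0.003],0],
  [255,[0,0,-0.001],0],
  [255,[0,0,-0.001],0],
  [255,[0,0,-0.001],0],
])

```text
time: 15.57
tool_pos: [0.4159, -0.3512, 0.1353]
tcp_rot: [2.301, 2.125, 0.01]
wrist_force: [-0.4, -0.4, -3.3]
width: 0.264
```

```bash
python3 -c "
from plan import *
st()
go(.4135,-.3495,.1175,1.492,step=.02)
for n in ('scene','top'):
  c=cam(n); np.savez(n+'12.npz',**c); save(c,n+'12.png',(80,180,120,260) if n=='scene' else (120,240,370,500),5)
"
```

```text
t 15.57 pos [ 0.4159 -0.3512  0.1353] yaw 1.4916 tilt [ 0.011 -0.003 -1.   ] F [-0.4 -0.4 -3.3] w 0.264 q [-0.75  0.09  1.99  0.01  1.05 -0.67]
n 1
[[0.0015, -0.0025, 0.0178], -0.0004]
```

View pics/scene12.png

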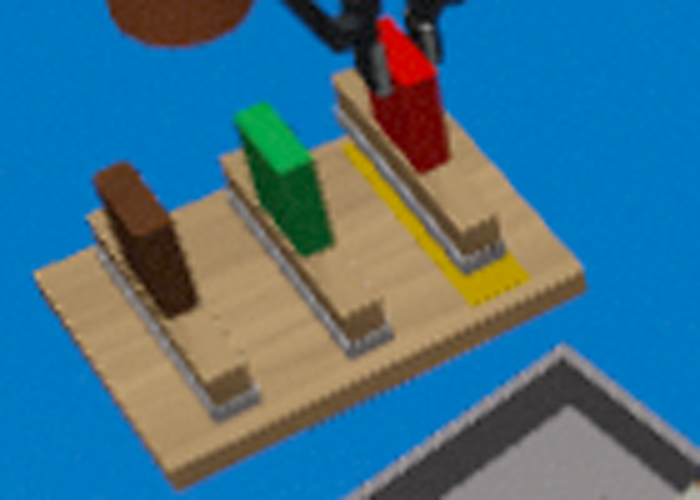

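View pics/top12.png

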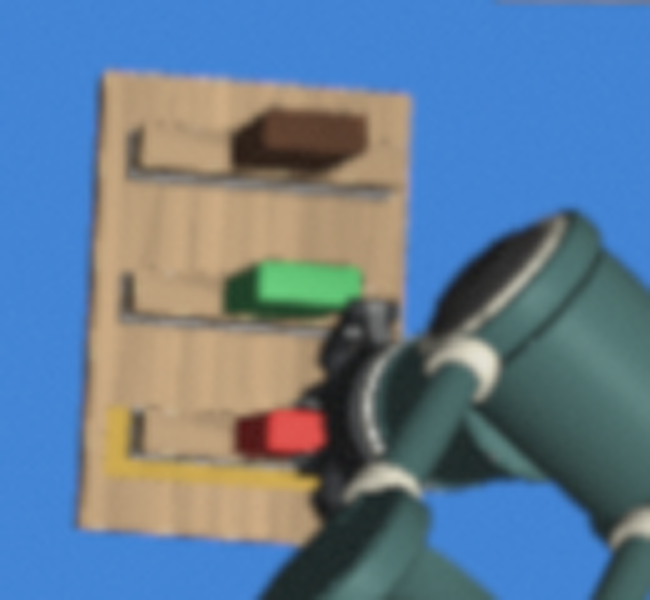

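servo_tool([
  [255,[0.001,-0.002,0.006],0],
  [255,[0.001,-0.001,0.006],0],
  [255,[0,0,0.001],0],
  [255,[0,0,-0.001],0],
  [255,[0,0,-0.001],0],
  [255,[0,0,-0.001],0],
  [255,[0,0,-0.001],0],
  [255,[0,0,-0.001],0],
])

```text
time: 16.33
tool_pos: [0.4137, -0.3496, 0.1282]
tcp_rot: [2.298, 2.123, 0.01]
wrist_force: [-0.5, -0.1, -3.1]
width: 0.272
```

```bash
python3 -c "
from plan import *
st()
for n in ('scene','top'):
  c=cam(n); np.savez(n+'13.npz',**c); save(c,n+'13.png',(80,180,120,260) if n=='scene' else (120,240,370,500),5)
"
```

```text
t 16.33 pos [ 0.4137 -0.3496  0.1282] yaw 1.4916 tilt [ 0.014 -0.005 -1.   ] F [-0.5 -0.1 -3.1] w 0.272 q [-0.75  0.09  2.    0.01  1.03 -0.68]
```

View pics/scene13.png

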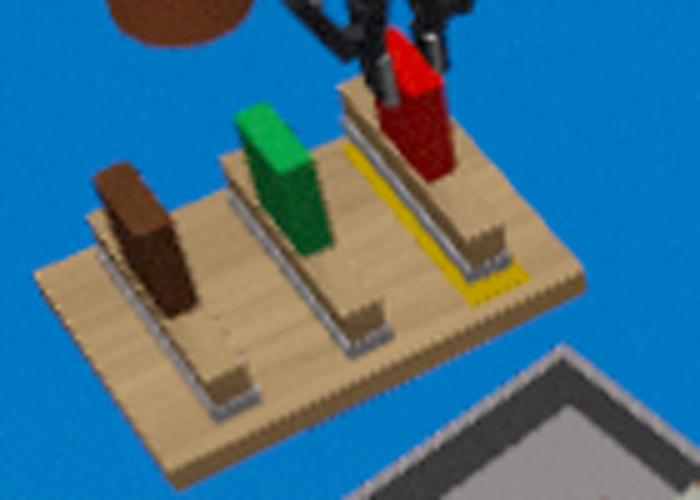

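View pics/top13.png

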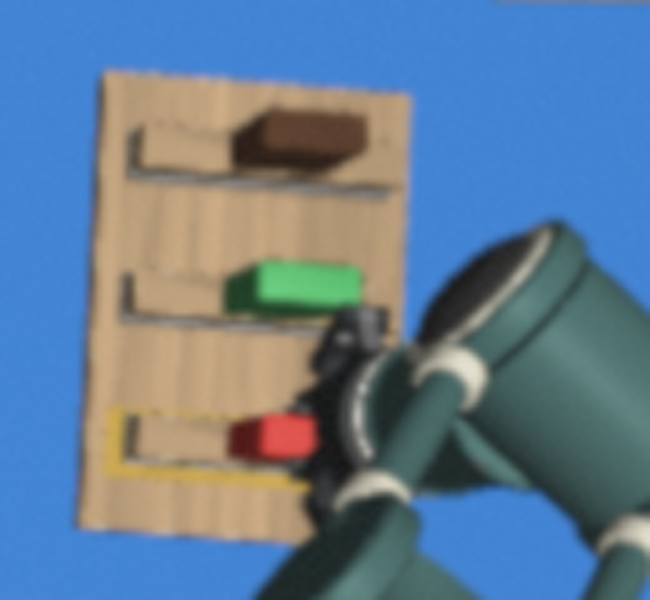

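servo_tool([
  [255,[0,0,0.004],0],
  [255,[0,0,0.003],0],
  [255,[0,0,0.001],0],
  [255,[0,0,0],0],
  [255,[0,0,0],0],
  [255,[0,0,-0.001],0],
  [255,[0,0,-0.001],0],
  [255,[0,0,-0.001],0],
])

```text
time: 17.1
tool_pos: [0.4137, -0.3496, 0.1223]
tcp_rot: [2.298, 2.123, 0.01]
wrist_force: [-0.5, -1.3, -2.0]
width: 0.268
```

```bash
python3 -c "
from plan import *
st()
for n in ('scene','top'):
  c=cam(n); np.savez(n+'14.npz',**c); save(c,n+'14.png',(80,180,120,260) if n=='scene' else (120,240,370,500),5)
"
```

```text
t 17.10 pos [ 0.4137 -0.3496  0.1223] yaw 1.4916 tilt [ 0.013 -0.005 -1.   ] F [-0.5 -1.3 -2. ] w 0.268 q [-0.75  0.1   2.01  0.01  1.02 -0.68]
```

View pics/scene14.png

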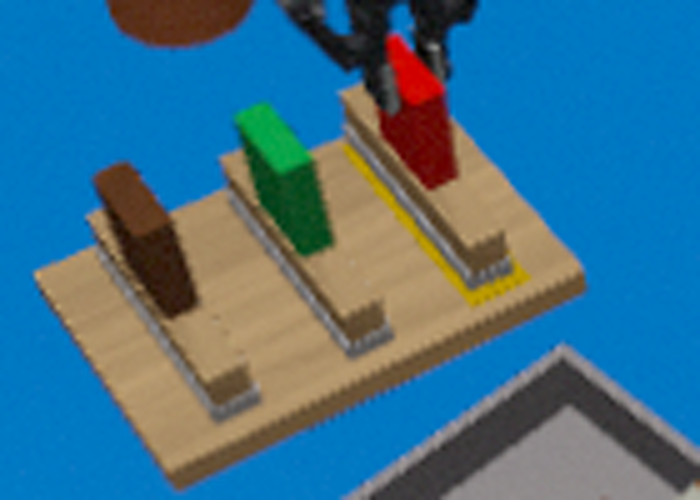

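View pics/top14.png

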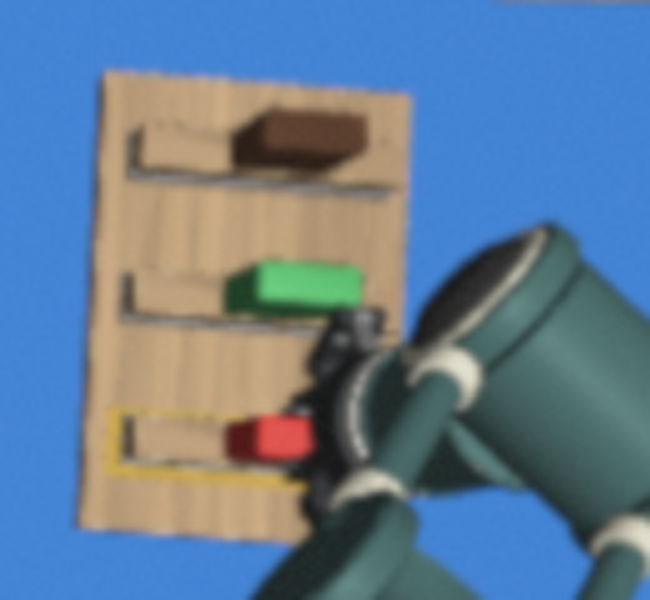

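```bash
cat > ends.py <<'E'
from m import *
def ends(f,dz=0.0):
  for n in('scene','top'):
    c=dict(np.load(n+f+'.npz')); P=cloud(c); x,y,z=P[...,0],P[...,1],P[...,2]
    e=np.array([np.cos(np.radians(85.5)),np.sin(np.radians(85.5))]); q=np.array([e[1],-e[0]])
    for nm,x0 in(('brown',.588),('green',.501),('red',.4135)):
        zt=.068+(dz if nm=='red' else 0)
        m=(abs(z-zt)<.007)&(abs(x-x0-.02)<.045)&(y<-.255)&(y>-.45)
        ys,xs=np.where(m); p=onplane(c,np.c_[xs,ys],zt)[:,:2]*1000
        s=(p-[413.5,-351.5])@e; t=(p-[413.5,-351.5])@q
        k=s>30
        print(n,nm,len(p),'end along',np.percentile(s,[97,99]).round(1),'min',np.percentile(s,[1,3]).round(1),'across mid',np.round((np.percentile(t[k],3)+np.percentile(t[k],97))/2,1),'w',np.round(np.percentile(t[k],97)-np.percentile(t[k],3),1))
E
python3 -c "
from ends import *
ends('14',.0048)"
```

```text
scene brown 209 end along [84.2 87. ] min [-75.3 -70.6] across mid 174.2 w 25.2
scene green 216 end along [83.1 86.4] min [-75.9 -72.4] across mid 88.1 w 25.7
scene red 222 end along [81.5 83.4] min [-79.8 -76.3] across mid 2.9 w 26.8
top brown 294 end along [78.2 80.7] min [-78.6 -76.4] across mid 173.6 w 26.0
top green 245 end along [79.4 81.7] min [-78.9 -77.7] across mid 86.0 w 25.1
top red 171 end along [76.3 77.3] min [-1.9 22.7] across mid 0.0 w 24.5
```

servo_tool([
  [255,[0.002,-0.001,-0.001],0],
  [255,[0.001,0,-0.001],0],
  [255,[0,0,0],0],
  [255,[0,0,0.002],0],
  [255,[0,0,0.002],0],
  [255,[0,0,0.001],0],
  [255,[0,0,0],0],
  [255,[0,0,0],0],
])

```text
time: 17.87
tool_pos: [0.4133, -0.3464, 0.1196]
tcp_rot: [2.297, 2.122, 0.01]
wrist_force: [-0.9, 1.0, -1.6]
width: 0.264
```

```bash
python3 -c "
from plan import *
st()
for n in ('scene','top'):
  c=cam(n); np.savez(n+'15.npz',**c); 
from ends import *
ends('15',bot.read_state()['tool_pos'][2]-.1175)
"
```

```text
t 17.87 pos [ 0.4133 -0.3464  0.1196] yaw 1.4917 tilt [ 0.014 -0.006 -1.   ] F [-0.9  1.  -1.6] w 0.264 q [-0.75  0.1   2.02  0.01  1.02 -0.67]
scene brown 205 end along [85.3 87.5] min [-75.4 -70.8] across mid 174.1 w 25.0
scene green 208 end along [83.3 86.2] min [-76.  -72.5] across mid 88.1 w 25.7
scene red 226 end along [84.4 86.3] min [-78.  -74.4] across mid 2.2 w 26.9
top brown 293 end along [78.  80.5] min [-78.6 -76.5] across mid 173.6 w 26.0
top green 250 end along [79.2 80.9] min [-78.9 -77.3] across mid 86.0 w 25.0
top red 179 end along [81.  81.5] min [ 3.4 13.9] across mid -0.8 w 24.5
```

servo_tool([
  [255,[0,0,0.001],0],
  [255,[0,0,0.001],0],
  [255,[0,0,0.001],0],
  [255,[0,0,0.001],0],
  [255,[0,0,0.001],0],
  [255,[0,0,0],0],
  [255,[0,0,0],0],
  [255,[0,0,0],0],
])

```text
time: 18.63
tool_pos: [0.4138, -0.3474, 0.118]
tcp_rot: [2.296, 2.122, 0.01]
wrist_force: [-1.2, 0.2, 1.1]
width: 0.264
```

```bash
python3 -c "
from plan import *
st()"
```

```text
t 18.63 pos [ 0.4138 -0.3474  0.118 ] yaw 1.4921 tilt [ 0.015 -0.007 -1.   ] F [-1.2  0.2  1.1] w 0.264 q [-0.75  0.1   2.02  0.01  1.01 -0.67]
```

servo_tool([
  [255,[0,0,0.002],0],
  [255,[0,0,0.001],0],
  [255,[0,0,0],0],
  [230,[0,0,-0.001],0],
  [200,[0,0,-0.001],0],
  [160,[0,0,-0.001],0],
  [110,[0,0,-0.001],0],
  [110,[0,0,-0.001],0],
])

```text
time: 19.3
tool_pos: [0.415, -0.3486, 0.1214]
tcp_rot: [2.293, 2.119, 0.01]
wrist_force: [-1.3, 0.1, -0.6]
width: 0.565
```

```bash
python3 -c "
from plan import *
st()"
```

```text
t 19.30 pos [ 0.415  -0.3486  0.1214] yaw 1.4920 tilt [ 0.018 -0.01  -1.   ] F [-1.3  0.1 -0.6] w 0.565 q [-0.75  0.1   2.01  0.01  1.01 -0.67]
```

servo_tool([
  [110,[0,0,-0.006],0],
  [110,[0,0,-0.012],0],
  [110,[0,0,-0.018],0],
  [110,[0,0,-0.022],0],
  [110,[0,0,-0.025],0],
  [110,[0,0,-0.025],0],
  [110,[0,0,-0.02],0],
  [110,[0,0,-0.005],0],
])

```text
time: 19.97
tool_pos: [0.412, -0.3468, 0.2645]
tcp_rot: [2.293, 2.119, 0.009]
wrist_force: [1.1, -0.7, 0.9]
width: 0.568
```

```bash
python3 -c "
from plan import *
st()
for n in ('scene','top'):
  c=cam(n); np.savez(n+'16.npz',**c); save(c,n+'16.png',(80,240,120,360) if n=='scene' else (90,250,210,470),3)
from ends import *
ends('16',0)
"
```

```text
t 19.97 pos [ 0.412  -0.3468  0.2645] yaw 1.4919 tilt [ 0.017 -0.01  -1.   ] F [ 1.1 -0.7  0.9] w 0.568 q [-0.75 -0.03  1.87  0.    1.29 -0.67]
scene brown 206 end along [84.2 85.9] min [-75.4 -70.7] across mid 174.2 w 25.2
scene green 209 end along [83.1 85. ] min [-76.  -72.5] across mid 88.1 w 25.7
scene red 217 end along [81.6 84. ] min [-78.2 -74.6] across mid 4.0 w 26.7
top brown 292 end along [78.7 80.7] min [-78.6 -76.5] across mid 173.7 w 25.8
top green 295 end along [79.5 82. ] min [-78.7 -76. ] across mid 86.0 w 25.0
top red 267 end along [77.9 80.4] min [-79.4 -76.8] across mid 0.7 w 24.8
```

View pics/scene16.png

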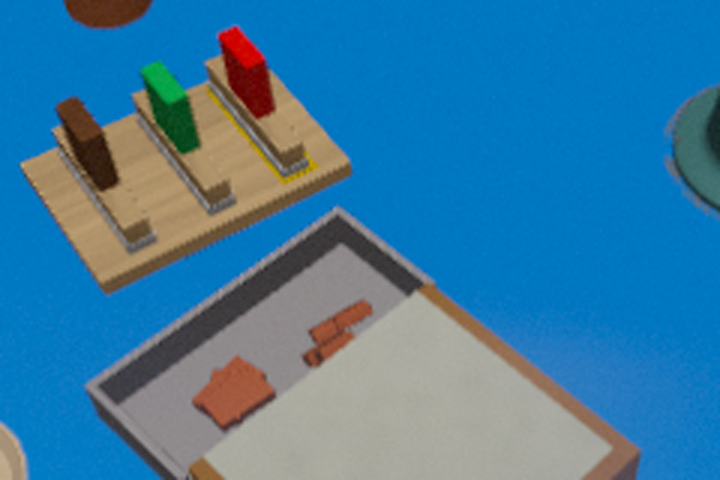

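View pics/top16.png

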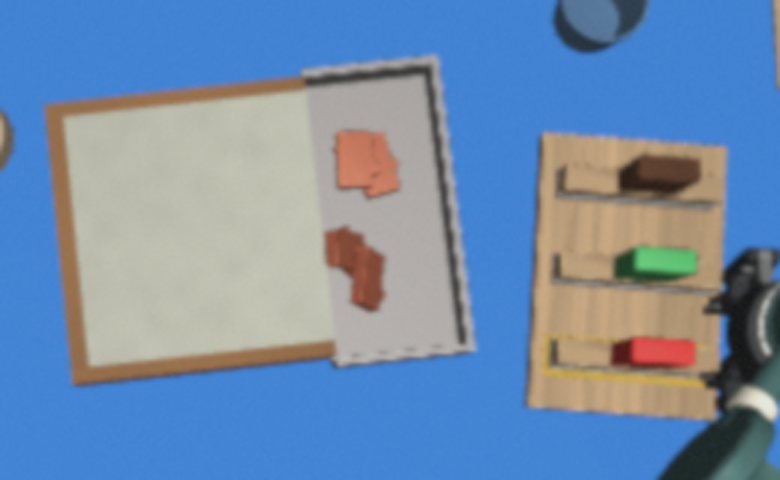

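Run:
```python
from m import *
c=dict(np.load('top16.npz')); P=cloud(c); x,y,z=P[...,0],P[...,1],P[...,2]
for nm,x0 in(('brown',.588),('green',.501),('red',.4145)):
    for f in('scene16','top16'):
        d=dict(np.load(f+'.npz')); Q=cloud(d); m=(Q[...,2]>.132)&(Q[...,2]<.15)&(abs(Q[...,0]-x0)<.03)&(Q[...,1]<-.28)&(Q[...,1]>-.42)
        ys,xs=np.where(m); p=onplane(d,np.c_[xs,ys],.14)[:,:2]*1000; r=cv2.minAreaRect(p.astype(np.float32))
        print(nm,f,p.mean(0).round(1),np.degrees(np.arctan2(*np.linalg.eigh(np.cov(p.T))[1][::-1,1])).round(1)%180,'ztop',np.median(Q[m][:,2]).round(4))
m=mask(c,'chip')&(x>.35)&(x<.72)&(y<.25)&(y>-.19)
nn,l,st,ce=cv2.connectedComponentsWithStats(m.astype(np.uint8))
for i in range(1,nn):
    if st[i,4]>10:
        p=P[l==i]; d=p[:,:2]*1000-[545,87]; ys_=d@[-.1028,.9947]; xs_=d@[.9947,.1028]
        print('chip',st[i,4],'slab y',ys_.min().round(),ys_.max().round(),'x',xs_.min().round(),xs_.max().round(),'z',np.percentile(p[:,2],[2,98]).round(3))
for f in('top0','top16'):
    d=dict(np.load(f+'.npz')); Q=cloud(d); m=(Q[...,2]>.08)&(Q[...,2]<.12)&(Q[...,0]>.55)&(Q[...,0]<.75)&(Q[...,1]>.22)&(Q[...,1]<.4); print('bottle',np.median(Q[m],0).round(3))
```

```text
brown scene16 [ 590.4 -358.7] 84.5 ztop 0.1398
brown top16 [ 584.7 -364.5] 82.8 ztop 0.1388
green scene16 [ 502.4 -352. ] 86.1 ztop 0.1402
green top16 [ 499.4 -356. ] 84.9 ztop 0.1392
red scene16 [ 418.5 -346.4] 84.4 ztop 0.1401
red top16 [ 414.7 -350.8] 85.4 ztop 0.1391
chip 323 slab y -217.0 -158.0 x 20.0 83.0 z [0.015 0.038]
chip 276 slab y -189.0 -135.0 x -95.0 -20.0 z [0.024 0.06 ]
bottle [0.638 0.307 0.107]
bottle [0.638 0.307 0.106]
```

```bash
python3 -c "
from workcell import bot
print(bot.finish_job())"
```

```text
the job is handed in; nothing more can be done
None
```

I handed the job in at about 20 s of robot time. All four chips are in the scrap tray, and the red-handled scraper stands upright in the yellow free place. I gripped it by its handle and wiped the slab in two parallel strokes.

- **Chips:** the slab is empty. Two chips lie stacked in the tray. The other two lie tilted against each other close to the slab's side, and their highest point is about level with the slab top (60 mm), inside the tray.
- **Red scraper:** its handle top measures 0.14 m, as expected. It is within about 1° of the row direction, and its ends are level with the other two to 1–2 mm. It landed about 2 mm off-centre towards the green scraper, with yellow still visible beside the foot.
- **Other items:** the dark and green scrapers and the bottle measure the same as at the start, to within about 1 mm.
- **Disagreements:** the two cameras differ by 2–6 mm, more for taller things. I used their averages for positions and compared the red scraper with its neighbours in each view for the final alignment.
- **Arm drift:** the tool height drifted by several millimetres between calls. The scraper therefore passed 2–11 mm above the slab, low enough to catch the 14 mm chips. The wrist force readings stayed within a few newtons.

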